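# Bring the bearing tray out of the drawer and hold it level

## Task

Pull open the drawer of the small grey cabinet by its bar handle, take out the bearing tray by its upright grip plate without tipping the loose steel ball out of its pocket, and carry it over to the round felt pad. Finish while still holding the tray: level and still, about 10 cm above the desk, over the middle of the pad and touching nothing else, with the ball in its pocket. Do not let go at the end, and leave the other things on the desk where they are.

Things in the scene. Friction and masses are not known exactly. Their poses are not given: they have to be found in the camera images.
- cabinet: Grey sheet-steel cabinet with a single drawer, fixed to the desk, 165 (x) x 180 (y) x 85 mm high. Origin: centre of its underside, on the desk. Its own -x axis points out of its front, the way the drawer opens. It stands left or right on the desk, the pad on the other side.
- drawer (a joint): The drawer's slide: 0 = shut, 0.11 m = fully open; may start open by up to 1 cm. Friction of about 1 N holds it where it is left. Open-topped, 150 (x) x 160 (y) mm, side walls to 39 mm and floor 10 mm above the desk; front panel 170 mm wide, 8 mm thick, to 79 mm above the desk. Open it at least 9 cm to reach the tray.
- drawer_handle (a point): Middle of the steel bar handle, a round bar 11 mm thick and 90 mm long lying level along the cabinet's y axis, 35 mm out from the drawer's front panel, 58 mm above the desk. It can be pinched from above, fingers before and behind the bar. It moves with the drawer along the cabinet's -x axis; its axes are the cabinet's.
- tray: Loose aluminium bearing tray in the drawer: plate 110 (x) x 52 (y) x 10 mm with a round pocket towards its -x end, an upright grip plate near its middle and a low steel balance bar (20 x 48 mm, top 24 mm above the underside) at its +x end; about 0.3 kg, balanced about the grip plate. Origin: centre of its underside; z up. Its x axis lies across the drawer, within 10 degrees.
- tray_grip (a point): Middle of the upright grip plate (30 mm along the tray's x, 10 mm thick along its y, top 57 mm above the underside), 9 mm from the tray's centre along +x, 45 mm above the underside. Pinch it from above across its thickness; it stands 4 to 5 cm from the drawer's front panel and, fully open, 5 cm from the cabinet: open the fingers only part way (40 mm). Axes: the tray's.
- tray_pocket (a point): Where the ball's centre is when it lies in the middle of the pocket: 33 mm from the tray's centre along -x, 17.5 mm above the underside. The pocket is 34 mm across and 3.5 mm deep, with a flat floor.
- ball_center (a point): Centre of the loose steel ball, 22 mm across, 44 g. It can roll about 9 mm either way within the pocket and rolls out over the rim if the tray is tipped by some 45 degrees or jerked.
- felt_pad: Round cream-coloured felt pad, 119 mm across, 22 mm high, lying fixed on the desk. Origin: centre of its underside.
- vial: Bystander: small white bottle, 23 mm across, 50 mm high, standing on the desk between the cabinet and the pad. Origin: centre of its underside.
- eye_drops: Bystander: small bottle with a yellow cap, 22 x 30 x 56 mm, standing behind the white bottle, also between the cabinet and the pad. Origin: centre of its underside.
- ball: The steel ball itself, 22 mm across; its axes turn as it rolls, its centre is point ball_center.
Things that resemble listed ones, but are neither listed nor needed, are in the scene too. What is shaped like the felt_pad but yellow is not meant.

How it is judged:
On the way, in this order (a step that is already met when the one before it is completed fails the run):
1. the drawer is pulled open by at least 7 cm (value of joint drawer above 0.07 m), for 0.2 s.
2. the tray is lifted out of the drawer with the ball in its pocket (height (world z) of tray above 0.05 m and contact force between the fingers and tray above 1 N and distance between ball_center and tray_pocket below 0.016 m), for 0.2 s.
At the end, for the whole second after the job is handed in: Tray held by the fingers alone, still, level within 7 degrees, underside 6 to 15 cm above the desk, its centre within 4 cm of the pad's centre seen from above, touching neither pad nor cabinet; ball in the pocket (within 16 mm of the pocket point), not held by the fingers (horizontal distance between tray and felt_pad below 0.04 m and height (world z) of tray between 0.06 and 0.15 m and angle between tray's own z axis and vertical below 0.12 rad and distance between ball_center and tray_pocket below 0.016 m and linear speed of tray below 0.02 m/s and angular speed of tray below 0.15 rad/s and contact force between the fingers and tray above 1 N and contact force between tray and felt_pad below 0.1 N and contact force between tray and cabinet below 0.1 N and contact force between ball and the fingers below 0.1 N); the arm keeps its last pose, push and grip.
It fails at once if the ball leaves the tray's pocket (distance between ball_center and tray_pocket above 0.02 m).
It fails at once if a bystander (small white bottle, yellow-capped bottle) is moved by more than 3 cm (distance of any of vial, eye_drops from where it was at the start of the episode above 0.03 m).
It also fails if it takes over 58 s, if anything falls off the work surface, if the arm or the gripper's body presses on something with over 40 N, if the wrist force passes 120 N, or if a joint passes its speed limit or range.

## Robot

A 6-joint arm with a two-finger parallel gripper is mounted at the origin on the work surface; the furniture and walls round the work are solid. World frame = base frame: x ahead of the robot, y to its left, z up, the work surface at z = 0. Lengths are in m, angles in rad, forces in N, time in s.
With the tool pointing down it reaches from about 0.375 to 0.925 m from the base axis. Payload 5.7 kg.
Tool frame: the origin (TCP) lies at the very end of the fingers, on their centre line; the grasp point (between the pads) lies 19 mm behind it; z points along the fingers, y is the line along which they close (so a half turn about z gives the same grasp; the last joint's range is limited). The gripper opens to 85 mm and grips with 20 to 120 N. Pads are 22 mm wide; open, the fingers measure 114 mm over their backs; the gripper's body (76 mm by 85 mm) begins 54 mm behind the grasp point. The pads swing forward as they close: fully open they stand 13 mm farther back than shut.
Start: joints at [-1.229, 0.359, 1.51, -0, 1.272, -0.115], TCP at [0.265, -0.538, 0.231] pointing down, gripper open.
Joint ranges: [-2.97, 2.97], [-1.01, 2.36], [0.21, 2.38], [-0.96, 4.11], [0.2, 2.71], [-2.98, 2.98]. Speed limits (rad/s): [2.39, 2.39, 3.14, 3.14, 3.14, 3.14].

## Interface

Orientations are given as a 3x3 rotation matrix whose columns are the frame's x, y, z axes.
In Python, from workcell import state, read_camera, sign_off gives the robot as it stands.
- The arm moves only by the tool carry_out, never from a script. Its argument "moves" is a list of rows, each an object with "offset": the shift along the tool's x, y, z in mm, a list of three; "yaw": the turn about the tool's z in degrees. A call has 1 to 20 rows; each row shifts and turns the commanded pose from where the row before left it, along the tool's axes as they then stand; what a row does not reach is not made up. A row lasts 1/10 s, in which the tool goes at most 50 mm and 8.59 degrees, less where a joint would pass 70% of its speed; a pose out of reach is approached as far as the arm can. A call with a gripper value outside its range is refused whole. "fingers" is the closure, from -1 (fully open) to 1 (shut), set as the call begins (left out, the last holds). The fingers move at their own pace and stop on an object; the grip force is fixed at half the most. Time passes only in rows, so rows that do not move let the fingers close. It gives the time, the measured TCP pose, the force, the opening and the grip force at its end, in the units of the state.
- state(): the state, without advancing time (a new reading comes with each control period).
- read_camera(name): name is "scene" or "side" or "wrist"; returns a dict with "img" (420x560x3 uint8, red, green, blue), "range_z" (420x560 float32, m along the optical axis (not along the pixel's ray), 0 where there is no reading), "vfov" (degrees; the focal length in pixels is half the picture's height over the tangent of half this angle, whatever the lens; pixels are square), "cx", "cy" (the principal point, pixels), "rvec" (rotation vector, rad) and "tvec" (3), from world to camera coordinates, as OpenCV has them; the wrist camera has in their place "hand_eye" (4x4, takes a point from camera to tool coordinates, whose origin is the TCP and whose axes are the flange's). Camera axes: x right, y down, z forward; pixel columns grow to the right and rows downward; lengths in m; the calibration is good to about 2 mm. A picture is of the moment at which its call begins: read the wrist's pose just before it.
- sign_off(): hands the job in; it is judged then, once.
The state is a dict: "time": time; "qpos": joint angles; "qvel": joint speeds; "joint_torque": joint torques, N m; "position": TCP position; "tcp_rot": TCP orientation; "contact_force": force on the tool from outside, world axes, zero at the start; "torque": the same for the moment, N m; "gripper_width": finger opening in m; "finger_force": force on a finger pad.
Only numpy, scipy, OpenCV 4.12 (cv2) and the standard library are available. Lean on these libraries where they do the work, as an engineer would, in place of code of your own. Each camera call takes 0.05 s, during which the arm holds its last target. There are 200 camera calls.

## Working session

There is one attempt and no reset: what is moved stays moved. The work goes in short steps, Python scripts to look and compute and a tool call to move; the robot and the scene stay as the last step left them, time stands still between calls to the robot, and variables do not carry over. Pictures are saved under pics/ and viewed, at most 10 in all, crops included, and the job is handed in when it is done.

Besides the shell and the picture viewer there is one more tool, called as name(argument=value, ...) on one line, values as JSON. carry_out: Moves the arm, as the interface text tells. Its arguments: {"type":"object","properties":{"moves":{"type":"array"},"fingers":{"type":"number"}},"required":["moves"]}

```bash
mkdir -p pics; cat > h.py <<'E'
import numpy as np, cv2
from workcell import state, read_camera, sign_off
def cloud(name):
    s=state(); c=read_camera(name); h,w=c["range_z"].shape
    f=h/2/np.tan(np.radians(c["vfov"])/2)
    u,v=np.meshgrid(np.arange(w),np.arange(h)); z=c["range_z"]
    P=np.stack([(u-c["cx"])/f*z,(v-c["cy"])/f*z,z],-1)
    if "rvec" in c:
        R=cv2.Rodrigues(np.array(c["rvec"],float))[0]; W=(P-np.array(c["tvec"]).ravel())@R
    else:
        H=np.array(c["hand_eye"]); T=P@H[:3,:3].T+H[:3,3]; W=T@np.array(s["tcp_rot"]).T+np.array(s["position"])
    W[z==0]=np.nan
    return c["img"],W,s
E
python3 - <<'E'
from h import *
for n in("scene","side"):
    i,W,s=cloud(n); cv2.imwrite(f"pics/{n}0.png",i[:,:,::-1]); np.savez(f"{n}0.npz",i=i,W=W)
print({k:np.round(v,3).tolist() for k,v in s.items()})
E
```

```text
{'time': 0.05, 'qpos': [-1.229, 0.359, 1.511, -0.0, 1.273, -0.115], 'qvel': [0.001, -0.001, 0.0, -0.0, -0.001, 0.001], 'joint_torque': [0.001, -52.911, -27.963, -0.0, 0.005, 0.0], 'position': [0.264, -0.538, 0.23], 'tcp_rot': [[0.897, 0.441, -0.001], [0.441, -0.897, 0.002], [0.0, -0.002, -1.0]], 'contact_force': [-0.294, -0.108, -0.58], 'torque': [-0.002, 0.053, -0.041], 'finger_force': 0.0, 'gripper_width': 0.086}
```

View pics/scene0.png

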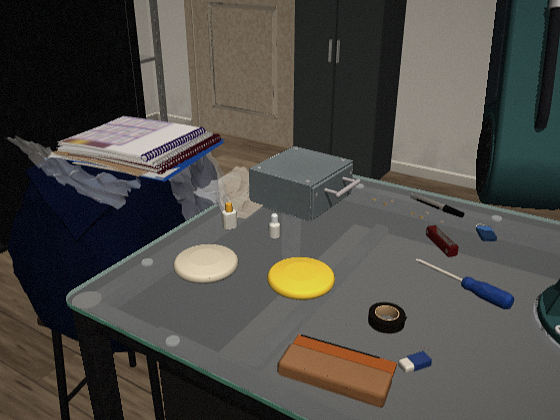

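View pics/side0.png

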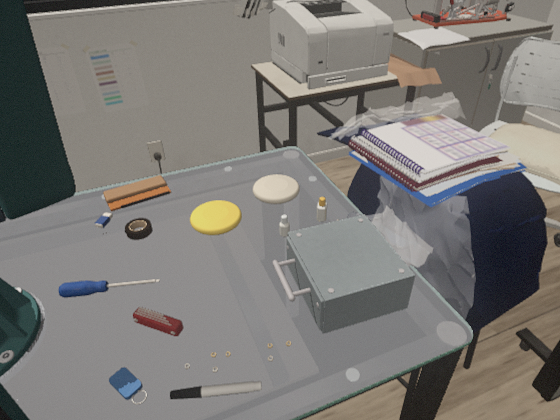

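Scene: cream pad at (206,263), cabinet around (300,182), bar handle at (343,187), vial at (274,227), eye drops at (229,216). Side: handle at (285,280), cabinet top at (350,250), pad at (276,188).

```bash
python3 - <<'E'
from h import *
for n,poly,handle,pts in (("scene",[(252,172),(297,150),(350,164),(312,186)],(330,176,362,198),{"vial":(274,231),"drops":(229,220),"pad":(206,261),"yel":(301,275)}),
  ("side",[(290,228),(345,221),(406,270),(315,290)],(272,258,300,300),{"vial":(284,229),"drops":(321,212),"pad":(276,186),"yel":(216,215)})):
    d=np.load(n+"0.npz");W=d["W"];i=d["i"]
    print(n,{k:np.round(W[v,u],3).tolist() for k,(u,v) in pts.items()})
    # pad outline
    Z=W[...,2]; hsv=cv2.cvtColor(i,cv2.COLOR_RGB2HSV)
    u,v=pts["pad"]; m=(abs(Z-.021)<.006)&(np.linalg.norm(W[...,:2]-W[v,u,:2],axis=-1)<.09)
    p=W[m][:,:2].astype(np.float32); print("pad",p.min(0),p.max(0),cv2.minEnclosingCircle(p))
    u,v=poly[0]; c=np.mean([W[b,a,:2] for a,b in poly],0)
    m=(abs(Z-.085)<.006)&(np.linalg.norm(W[...,:2]-c,axis=-1)<.16)
    p=W[m][:,:2].astype(np.float32); print("top",len(p),cv2.minAreaRect(p),np.round(cv2.boxPoints(cv2.minAreaRect(p)),3).tolist())
    x0,y0,x1,y1=handle; s=np.zeros(Z.shape,bool); s[y0:y1,x0:x1]=1
    s&=(i.min(-1)>150)&(Z>.045)&(Z<.075)
    p=W[s]; print("handle",len(p),cv2.minAreaRect(p[:,:2].astype(np.float32)),np.median(p,0))
E
```

```text
scene {'vial': [0.6, 0.053, 0.02], 'drops': [0.7, 0.068, 0.023], 'pad': [0.64, 0.218, 0.024], 'yel': [0.473, 0.166, 0.024]}
pad [0.59470046 0.1501281 ] [0.70832217 0.26289797] ((0.6520868539810181, 0.20715884864330292), 0.05915829539299011)
top 2511 ((0.6492072939872742, -0.14519980549812317), (0.18741963803768158, 0.1717512160539627), 86.38435363769531) [[0.5580000281333923, -0.2329999953508377], [0.7289999723434448, -0.24400000274181366], [0.7409999966621399, -0.05700000002980232], [0.5690000057220459, -0.04600000008940697]]
handle 78 ((0.5435609221458435, -0.13667482137680054), (0.09896636009216309, 0.03746925666928291), 86.09356689453125) [ 0.52883691 -0.1322707   0.06342222]
side {'vial': [0.605, 0.032, 0.022], 'drops': [0.702, 0.047, 0.029], 'pad': [0.652, 0.194, 0.024], 'yel': [0.482, 0.14, 0.024]}
pad [0.5970078  0.14599334] [0.71201986 0.25861067] ((0.6542842388153076, 0.20215469598770142), 0.05841335654258728)
top 6951 ((0.6521920561790466, -0.1448965221643448), (0.18216224014759064, 0.17112530767917633), 86.28277587890625) [[0.5609999895095825, -0.23000000417232513], [0.7319999933242798, -0.2409999966621399], [0.7429999709129333, -0.05999999865889549], [0.5730000138282776, -0.04800000041723251]]
handle 245 ((0.5369285941123962, -0.1385173797607422), (0.0948595404624939, 0.0391843244433403), 72.37429809570312) [ 0.53109193 -0.1365246   0.06396925]
```

carry_out(moves=[{"offset": [17, -10, 0], "yaw": 0}, {"offset": [34, -20, 0], "yaw": 0}, {"offset": [34, -20, 0], "yaw": 0}, {"offset": [34, -20, 0], "yaw": 0}, {"offset": [34, -20, 0], "yaw": 0}, {"offset": [34, -20, 0], "yaw": 0}, {"offset": [34, -20, 0], "yaw": 0}, {"offset": [34, -20, 0], "yaw": 0}, {"offset": [34, -20, 0], "yaw": 0}, {"offset": [34, -20, 0], "yaw": 0}, {"offset": [34, -20, 0], "yaw": 0}, {"offset": [34, -20, 0], "yaw": 0}, {"offset": [22, -15, 0], "yaw": -7.5}, {"offset": [0, 0, 0], "yaw": -7.5}, {"offset": [0, 0, 0], "yaw": -7.5}, {"offset": [0, 0, 0], "yaw": -7.5}, {"offset": [0, 0, 0], "yaw": -7.5}, {"offset": [0, 0, 0], "yaw": -7.5}, {"offset": [0, 0, 0], "yaw": -7.5}, {"offset": [0, 0, 0], "yaw": -7.5}], fingers=0.35)

```text
time: 2.1
position: [0.5265, -0.1351, 0.231]
tcp_rot: [[0.061, 0.998, -0.001], [0.998, -0.061, 0.001], [0.001, -0.001, -1.0]]
contact_force: [0.0, 0.3, -0.2]
gripper_width: 0.0277
finger_force: 0.0
```

```bash
python3 - <<'E'
from h import *
i,W,s=cloud("wrist"); cv2.imwrite("pics/w1.png",i[:,:,::-1]); np.savez("w1.npz",i=i,W=W)
print(np.round(s["position"],4),np.round(s["tcp_rot"],3).tolist(),s["gripper_width"],np.round(s["qpos"],2))
Z=W[...,2]; a=np.radians(-3.7); R=np.array([[np.cos(a),np.sin(a)],[-np.sin(a),np.cos(a)]])
L=(W[...,:2]-np.array([.651,-.145]))@R.T
m=(Z>.045)&(Z<.072)&(L[...,0]<-.095)&(L[...,0]>-.16)&(abs(L[...,1])<.07)
print(m.sum())
if m.sum()>20:
    p=L[m]; print(p.min(0),p.max(0),cv2.minAreaRect(W[m][:,:2].astype(np.float32)),np.percentile(Z[m],[5,50,95]))
m=(Z>.074)&(Z<.095); 
if m.sum()>50: p=L[m]; print("top",p.min(0),p.max(0),cv2.minAreaRect(W[m][:,:2].astype(np.float32)))
E
```

```text
[ 0.5265 -0.1351  0.231 ] [[0.061, 0.998, -0.001], [0.998, -0.061, 0.001], [0.001, -0.001, -1.0]] 0.02768489037797558 [-0.38  0.28  1.63  0.    1.23 -0.32]
1225
[-0.12447963 -0.04930252] [-0.09504391  0.05037537] ((0.5414905548095703, -0.13738378882408142), (0.09967675805091858, 0.029431438073515892), 86.2791748046875) [0.06010945 0.06298239 0.06485317]
top [-0.08427483 -0.09071712] [0.08624254 0.0899046 ] ((0.6519220471382141, -0.14550098776817322), (0.180616095662117, 0.17027348279953003), 86.1937026977539)
```

View pics/w1.png

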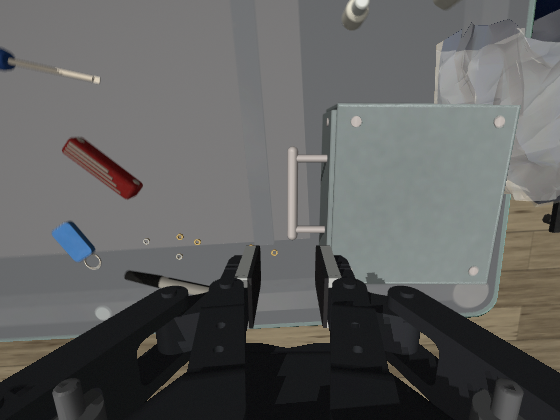

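The wrist view shows the bar vertical at (293,193), cabinet front at x≈330, with the fingers' line at x≈285; the bar is about 5 mm further towards the cabinet.

carry_out(moves=[{"offset": [-2, 5.5, 10], "yaw": 0}, {"offset": [0, 0, 20], "yaw": 0}, {"offset": [0, 0, 20], "yaw": 0}, {"offset": [0, 0, 20], "yaw": 0}, {"offset": [0, 0, 20], "yaw": 0}, {"offset": [0, 0, 20], "yaw": 0}, {"offset": [0, 0, 20], "yaw": 0}, {"offset": [0, 0, 16], "yaw": 0}, {"offset": [0, 0, 15], "yaw": 0}, {"offset": [0, 0, 15], "yaw": 0}, {"offset": [0, 0, 15], "yaw": 0}, {"offset": [0, 0, 0], "yaw": 0}])

```text
time: 3.35
position: [0.5327, -0.1383, 0.0408]
tcp_rot: [[0.071, 0.998, 0.0], [0.998, -0.071, 0.0], [0.0, 0.0, -1.0]]
contact_force: [-4.6, 2.1, 13.7]
gripper_width: 0.0276
finger_force: 7.3
```

carry_out(moves=[{"offset": [0, 0, 0], "yaw": 0}, {"offset": [0, 0, 0], "yaw": 0}, {"offset": [0, 0, 0], "yaw": 0}, {"offset": [0, 0, 0], "yaw": 0}, {"offset": [0, 0, 0], "yaw": 0}], fingers=1)

```text
time: 3.85
position: [0.5328, -0.1384, 0.0402]
tcp_rot: [[0.07, 0.998, 0.0], [0.998, -0.07, 0.0], [0.0, 0.0, -1.0]]
contact_force: [-0.7, 0.6, 6.5]
gripper_width: 0.0091
finger_force: 58.5
```

carry_out(moves=[{"offset": [0, -1, 0], "yaw": 0}, {"offset": [0, -2, 0], "yaw": 0}, {"offset": [0, -4, 0], "yaw": 0}, {"offset": [0, -5, 0], "yaw": 0}, {"offset": [0, -6, 0], "yaw": 0}, {"offset": [0, -7, 0], "yaw": 0}, {"offset": [0, -7, 0], "yaw": 0}, {"offset": [0, -7, 0], "yaw": 0}, {"offset": [0, -7, 0], "yaw": 0}, {"offset": [0, -7, 0], "yaw": 0}, {"offset": [0, -7, 0], "yaw": 0}, {"offset": [0, -7, 0], "yaw": 0}, {"offset": [0, -7, 0], "yaw": 0}, {"offset": [0, -7, 0], "yaw": 0}, {"offset": [0, -7, 0], "yaw": 0}, {"offset": [0, -6, 0], "yaw": 0}, {"offset": [0, -5, 0], "yaw": 0}, {"offset": [0, -4, 0], "yaw": 0}, {"offset": [0, -2, 0], "yaw": 0}, {"offset": [0, 0, 0], "yaw": 0}])

```text
time: 5.85
position: [0.4261, -0.1312, 0.0402]
tcp_rot: [[0.067, 0.998, -0.002], [0.998, -0.067, 0.001], [0.001, -0.002, -1.0]]
contact_force: [-0.4, 4.7, 7.4]
gripper_width: 0.0093
finger_force: 59.0
```

```bash
python3 - <<'E'
from h import *
i,W,s=cloud("side"); cv2.imwrite("pics/s2.png",cv2.resize(i[180:360,160:460,::-1],None,fx=2.5,fy=2.5)); print(np.round(s["contact_force"],1),s["gripper_width"])
E
```

```text
[-0.4  4.7  7.4] 0.009269364301036675
```

View pics/s2.png

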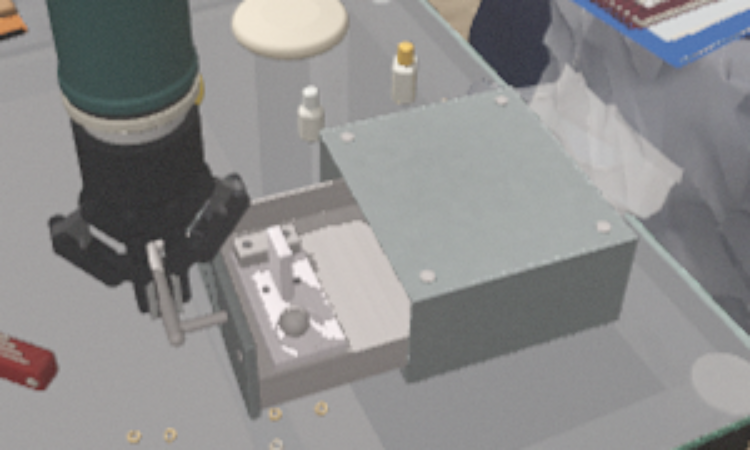

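The drawer stands open (about 11 cm); in the crop the tray lies in it, grip plate at (280,262), ball in its pocket at (293,321), balance bar at the far end (265,243).

carry_out(moves=[{"offset": [0, 0, 0], "yaw": 0}, {"offset": [0, 0, 0], "yaw": 0}, {"offset": [0, 0, 0], "yaw": 0}, {"offset": [0, 0, -5], "yaw": 0}, {"offset": [0, 0, -15], "yaw": 0}, {"offset": [0, 0, -20], "yaw": 0}, {"offset": [0, 0, -25], "yaw": 0}, {"offset": [0, 0, -25], "yaw": 0}, {"offset": [0, 0, -25], "yaw": 0}, {"offset": [0, 0, -20], "yaw": 0}, {"offset": [0, 15, -10], "yaw": 0}, {"offset": [0, 20, 0], "yaw": 0}, {"offset": [0, 20, 0], "yaw": 0}, {"offset": [0, 15, 0], "yaw": 0}, {"offset": [0, 0, 0], "yaw": 0}, {"offset": [0, 0, 0], "yaw": 0}], fingers=0.3)

```text
time: 7.5
position: [0.4969, -0.1363, 0.1852]
tcp_rot: [[0.066, 0.998, -0.001], [0.998, -0.066, 0.0], [0.0, -0.001, -1.0]]
contact_force: [-1.0, -0.6, 0.3]
gripper_width: 0.0303
finger_force: 0.0
```

```bash
python3 - <<'E'
from h import *
i,W,s=cloud("wrist"); cv2.imwrite("pics/w2.png",i[:,:,::-1]); np.savez("w2.npz",i=i,W=W)
print(np.round(s["position"],4),np.round(s["tcp_rot"],3).tolist(),s["gripper_width"])
Z=W[...,2]; 
for lo,hi in ((.058,.072),(.028,.038)):
    m=(Z>lo)&(Z<hi)&(W[...,0]>.47)&(W[...,0]<.535)&(W[...,1]>-.21)&(W[...,1]<-.06)
    n,l,st,c=cv2.connectedComponentsWithStats(m.astype(np.uint8))
    for k in range(1,n):
        if st[k,4]>60: p=W[l==k]; print(lo,st[k],np.round(np.median(p,0),4),cv2.minAreaRect(p[:,:2].astype(np.float32)))
E
```

```text
[ 0.4969 -0.1363  0.1852] [[0.066, 0.998, -0.001], [0.998, -0.066, 0.0], [0.0, -0.001, -1.0]] 0.030279325141705313
0.058 [253 117   5  91 150] [ 0.4725 -0.0973  0.0654] ((0.4725610613822937, -0.09822088479995728), (0.07658112794160843, 0.0004026095266453922), 86.13302612304688)
0.058 [299 178  12  35 382] [ 0.5138 -0.1283  0.0675] ((0.5134996175765991, -0.1291264295578003), (0.029804743826389313, 0.009569594636559486), 87.48442077636719)
0.028 [279 142  46  22 960] [ 0.514  -0.0941  0.0348] ((0.5138615369796753, -0.09411929547786713), (0.01979672536253929, 0.042815688997507095), 86.37884521484375)
0.028 [289 216  21  21 272] [ 0.5078 -0.1653  0.0351] ((0.507774829864502, -0.16802634298801422), (0.020931202918291092, 0.020232338458299637), 47.06743240356445)
```

View pics/w2.png

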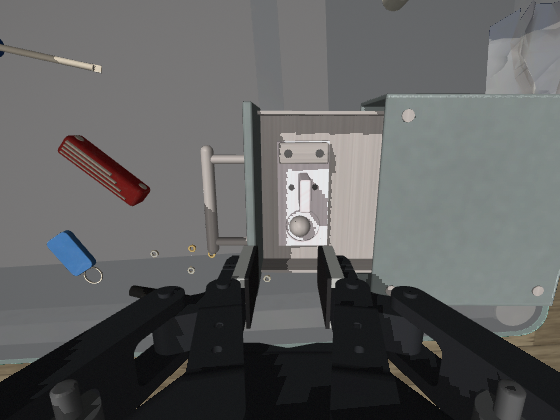

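The wrist view shows the grip plate at (305,195), ball at (300,228) in the pocket, balance bar at (303,153); the plate is 16 mm towards the cabinet and 9 mm along tool x from the TCP.

carry_out(moves=[{"offset": [9, 16.5, 0], "yaw": 0}, {"offset": [0, 0, 10], "yaw": 0}, {"offset": [0, 0, 20], "yaw": 0}, {"offset": [0, 0, 20], "yaw": 0}, {"offset": [0, 0, 20], "yaw": 0}, {"offset": [0, 0, 15], "yaw": 0}, {"offset": [0, 0, 15], "yaw": 0}, {"offset": [0, 0, 15], "yaw": 0}, {"offset": [0, 0, 15], "yaw": 0}, {"offset": [0, 0, 10], "yaw": 0}, {"offset": [0, 0, 7], "yaw": 0}, {"offset": [0, 0, 4], "yaw": 0}, {"offset": [0, 0, 0], "yaw": 0}], fingers=0.2)

```text
time: 8.85
position: [0.5143, -0.1285, 0.034]
tcp_rot: [[0.067, 0.998, -0.001], [0.998, -0.067, 0.0], [0.0, -0.001, -1.0]]
contact_force: [0.0, -1.8, 0.4]
gripper_width: 0.0341
finger_force: 0.0
```

carry_out(moves=[{"offset": [0, 0, 0], "yaw": 0}, {"offset": [0, 0, 0], "yaw": 0}, {"offset": [0, 0, 0], "yaw": 0}], fingers=0.7)

```text
time: 9.15
position: [0.5151, -0.1286, 0.0347]
tcp_rot: [[0.067, 0.998, 0.001], [0.998, -0.067, -0.0], [-0.0, 0.001, -1.0]]
contact_force: [1.3, 0.0, 0.4]
gripper_width: 0.0127
finger_force: 0.0
```

carry_out(moves=[{"offset": [0, 0, 0], "yaw": 0}, {"offset": [0, 0, 0], "yaw": 0}, {"offset": [0, 0, 0], "yaw": 0}, {"offset": [0, 0, 0], "yaw": 0}, {"offset": [0, 0, 0], "yaw": 0}], fingers=1)

```text
time: 9.65
position: [0.5152, -0.1287, 0.0348]
tcp_rot: [[0.067, 0.998, 0.001], [0.998, -0.067, -0.0], [-0.0, 0.001, -1.0]]
contact_force: [-0.6, 0.8, 6.5]
gripper_width: 0.0091
finger_force: 59.5
```

carry_out(moves=[{"offset": [0, 0, -1], "yaw": 0}, {"offset": [0, 0, -2], "yaw": 0}, {"offset": [0, 0, -3], "yaw": 0}, {"offset": [0, 0, -5], "yaw": 0}, {"offset": [0, 0, -6], "yaw": 0}, {"offset": [0, 0, -7], "yaw": 0}, {"offset": [0, 0, -8], "yaw": 0}, {"offset": [0, 0, -8], "yaw": 0}, {"offset": [0, 0, -8], "yaw": 0}, {"offset": [0, 0, -8], "yaw": 0}, {"offset": [0, 0, -8], "yaw": 0}, {"offset": [0, 0, -8], "yaw": 0}, {"offset": [0, 0, -8], "yaw": 0}, {"offset": [0, 0, -8], "yaw": 0}, {"offset": [0, 0, -7], "yaw": 0}, {"offset": [0, 0, -6], "yaw": 0}, {"offset": [0, 0, -5], "yaw": 0}, {"offset": [0, 0, -3], "yaw": 0}, {"offset": [0, 0, -1], "yaw": 0}, {"offset": [0, 0, 0], "yaw": 0}])

```text
time: 11.65
position: [0.5147, -0.1285, 0.1443]
tcp_rot: [[0.067, 0.998, -0.0], [0.998, -0.067, 0.0], [0.0, -0.0, -1.0]]
contact_force: [0.4, -0.4, -4.4]
gripper_width: 0.0091
finger_force: 58.3
```

```bash
python3 - <<'E'
from h import *
i,W,s=cloud("side"); a=i[150:360,160:440,::-1]
i,W,s=cloud("wrist"); b=i[100:310,160:440,::-1]
cv2.imwrite("pics/s3.png",cv2.resize(np.hstack([a,b]),None,fx=1.4,fy=1.4,interpolation=cv2.INTER_CUBIC)); print(np.round(s["contact_force"],1),s["gripper_width"],np.round(s["position"],4))
E
```

```text
[-0.1  0.6 -4. ] 0.008932100463389159 [ 0.5145 -0.1285  0.1441]
```

View pics/s3.png

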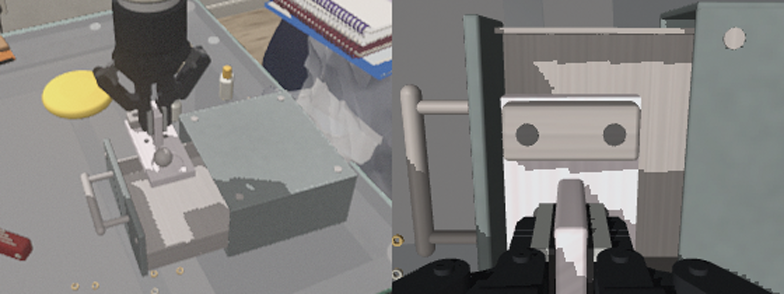

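The tray hangs level in the fingers (plate at (570,250) right half), ball in its pocket at (163,157) left half.

carry_out(moves=[{"offset": [1, 0.3, 0], "yaw": 0}, {"offset": [2, 0.7, 0], "yaw": 0}, {"offset": [4, 1.3, 0], "yaw": 0}, {"offset": [6, 2, 0], "yaw": 0}, {"offset": [8, 2.7, 0], "yaw": 0}, {"offset": [10, 3.3, 0], "yaw": 0}, {"offset": [10, 3.3, 0], "yaw": 0}, {"offset": [10, 3.3, 0], "yaw": 0}, {"offset": [10, 3.3, 0], "yaw": 0}, {"offset": [10, 3.3, 0], "yaw": 0}, {"offset": [10, 3.3, 0], "yaw": 0}, {"offset": [10, 3.3, 0], "yaw": 0}, {"offset": [10, 3.3, 0], "yaw": 0}, {"offset": [10, 3.3, 0], "yaw": 0}, {"offset": [10, 3.3, 0], "yaw": 0}, {"offset": [10, 3.3, 0], "yaw": 0}, {"offset": [10, 3.3, 0], "yaw": 0}, {"offset": [10, 3.3, 0], "yaw": 0}, {"offset": [10, 3.3, 0], "yaw": 0}, {"offset": [10, 3.3, 0], "yaw": 0}])

```text
time: 13.75
position: [0.5828, 0.0391, 0.1443]
tcp_rot: [[0.067, 0.998, -0.0], [0.998, -0.067, 0.0], [0.0, -0.0, -1.0]]
contact_force: [-0.4, 1.1, -3.9]
gripper_width: 0.0091
finger_force: 58.3
```

carry_out(moves=[{"offset": [10.6, 3.5, 0], "yaw": 0}, {"offset": [10.6, 3.5, 0], "yaw": 0}, {"offset": [10.6, 3.5, 0], "yaw": 0}, {"offset": [10.6, 3.5, 0], "yaw": 0}, {"offset": [10.6, 3.5, 0], "yaw": 0}, {"offset": [10.6, 3.5, 0], "yaw": 0}, {"offset": [10.6, 3.5, 0], "yaw": 0}, {"offset": [10.6, 3.5, 0], "yaw": 0}, {"offset": [10.6, 3.5, 0], "yaw": 0}, {"offset": [10.6, 3.5, 0], "yaw": 0}, {"offset": [10.6, 3.5, 0], "yaw": 0}, {"offset": [10.6, 3.5, 0], "yaw": 0}, {"offset": [10.6, 3.5, 0], "yaw": 0}, {"offset": [10.6, 3.5, 0], "yaw": 0}, {"offset": [10, 3.3, 0], "yaw": 0}, {"offset": [8, 2.7, 0], "yaw": 0}, {"offset": [6, 2, 0], "yaw": 0}, {"offset": [4, 1.3, 0], "yaw": 0}, {"offset": [2, 0.7, 0], "yaw": 0}, {"offset": [1, 0.3, 0], "yaw": 0}])

```text
time: 15.75
position: [0.6536, 0.2133, 0.1443]
tcp_rot: [[0.067, 0.998, -0.0], [0.998, -0.067, -0.0], [-0.0, -0.0, -1.0]]
contact_force: [0.1, -0.0, -4.0]
gripper_width: 0.0088
finger_force: 58.3
```

carry_out(moves=[{"offset": [0, 0, 0], "yaw": 0}, {"offset": [0, 0, 1], "yaw": 0}, {"offset": [0, 0, 2], "yaw": 0}, {"offset": [0, 0, 3], "yaw": 0}, {"offset": [0, 0, 4], "yaw": 0}, {"offset": [0, 0, 3], "yaw": 0}, {"offset": [0, 0, 2], "yaw": 0}, {"offset": [0, 0, 1], "yaw": 0}, {"offset": [0, 0, 0], "yaw": 0}, {"offset": [0, 0, 0], "yaw": 0}, {"offset": [0, 0, 0], "yaw": 0}, {"offset": [0, 0, 0], "yaw": 0}, {"offset": [0, 0, 0], "yaw": 0}, {"offset": [0, 0, 0], "yaw": 0}, {"offset": [0, 0, 0], "yaw": 0}])

```text
time: 17.25
position: [0.6537, 0.2133, 0.1284]
tcp_rot: [[0.067, 0.998, 0.0], [0.998, -0.067, 0.0], [0.0, 0.0, -1.0]]
contact_force: [0.5, -0.7, -3.8]
gripper_width: 0.0091
finger_force: 58.3
```

```bash
python3 - <<'E'
from h import *
i,W,s=cloud("side"); a=i[90:300,200:480,::-1]
i,W2,s=cloud("scene"); b=i[120:330,110:390,::-1]
cv2.imwrite("pics/s4.png",cv2.resize(np.hstack([a,b]),None,fx=1.4,fy=1.4,interpolation=cv2.INTER_CUBIC)); print(np.round(s["contact_force"],1),s["gripper_width"],np.round(s["position"],4))
E
```

```text
[ 0.7  0.9 -3.9] 0.00877131242851748 [0.6537 0.2133 0.1283]
```

View pics/s4.png

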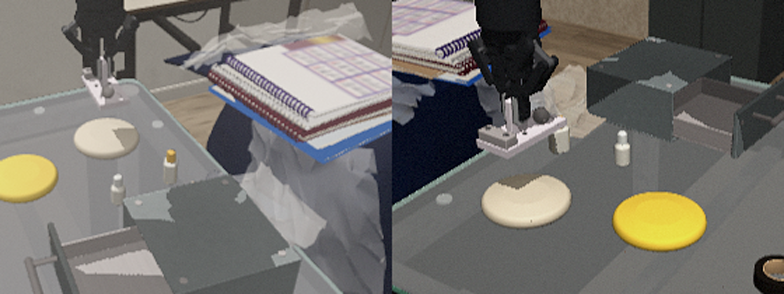

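The tray is held level above the cream pad (left half (105,90), right half (520,135)), the ball is in its pocket at (541,115), and both bottles are standing where they were.

```bash
python3 -c "from workcell import sign_off; print(sign_off())"
```

```text
the job is handed in; nothing more can be done
None
```

I've handed the job in with the tray held still and level about 10 cm above the middle of the cream felt pad, the ball in its pocket and both bottles where they were; the hand-in gave no verdict.

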